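Switch the capsule sorter to its other chute and feed it

ROBOT

A 6-joint arm with a two-finger parallel gripper is mounted at the origin on the work surface. World frame = base frame: x ahead of the robot, y to its left, z up, the work surface at z = 0. Lengths are in m, angles in rad, forces in N, time in s.
With the tool pointing down it reaches from about 0.275 to 0.975 m from the base axis. Payload 8.4 kg.
Tool frame: the origin (TCP) lies at the very end of the fingers, on their centre line; the grasp point (between the pads) lies 19 mm behind it (grasp_offset is the distance from the TCP to the grasp point, in m); z points along the fingers, y is the line along which they close (so a half turn about z gives the same grasp; the last joint's range is limited). The gripper opens to 92 mm and grips with 3 to 60 N. Pads are 20 mm wide; open, the fingers measure 128 mm over their backs; the gripper's body (75 mm by 189 mm) begins 69 mm behind the grasp point.
Start: joints at [-1.184, 0.353, 1.633, -0, 1.155, -0.002], TCP at [0.237, -0.578, 0.215] pointing down, gripper open.
Joint ranges: [-2.63, 2.63], [-0.92, 2.1], [0.06, 2.66], [-1.3, 4.44], [0, 2.69], [-3.02, 3.02]. Speed limits (rad/s): [2.22, 2.22, 2.79, 3.14, 3.14, 3.14].

INTERFACE

Orientations are given as a unit quaternion [w, x, y, z].
In Python, from bench import get_state, read_camera, close_job, grasp_offset gives the robot as it stands.
- The arm moves only by the tool step_arm, never from a script. Its argument "series" is a list of rows, each an object with "hand": the closure, from -1 (fully open) to 1 (shut); "translation": the shift along the world's x, y, z in m, a list of three; "twist": the turn about the world's z in rad. In form: [{"hand": hand, "translation": [tx, ty, tz], "twist": twist}, ...]. A call has 1 to 5 rows; each row shifts and turns the commanded pose from where the row before left it; what a row does not reach is not made up. A row lasts 1/12 s, in which the tool goes at most 41.7 mm and 7.16 degrees, less where a joint would pass 70% of its speed; a pose out of reach is approached as far as the arm can. A call is refused whole if a number of a shift passes 0.0417 or a number of a turn 0.125, either way. A call with a gripper value outside its range is refused whole. The fingers move at their own pace and stop on an object; the grip force is fixed at half the most. Time passes only in rows, so rows that do not move let the fingers close. It gives the time, the measured TCP pose, the force, the opening and the grip force at its end, in the units of the state.
- get_state(): the state, without advancing time (a new reading comes with each control period).
- read_camera(name): name is "scene" or "top" or "wrist"; returns a dict with "img" (400x640x3 uint8, red, green, blue), "z_map" (400x640 float32, m along the optical axis (not along the pixel's ray), 0 where there is no reading), "vfov" (degrees; the focal length in pixels is half the picture's height over the tangent of half this angle, whatever the lens; pixels are square), "cx", "cy" (the principal point, pixels), "rvec" (rotation vector, rad) and "tvec" (3), from world to camera coordinates, as OpenCV has them. Camera axes: x right, y down, z forward; pixel columns grow to the right and rows downward; lengths in m; the calibration is good to about 2 mm. A picture is of the moment at which its call begins.
- close_job(): hands the job in; it is judged then, once.
The state is a dict: "time": time; "qpos": joint angles; "joint_vel": joint speeds; "effort": joint torques, N m; "tcp_pos": TCP position; "tcp_rot": TCP orientation; "contact_force": force on the tool from outside, world axes, zero at the start; "wrist_torque": the same for the moment, N m; "grip_width": finger opening in m; "finger_force": force on a finger pad.
Only numpy, scipy, OpenCV 4.12 (cv2) and the standard library are available. Lean on these libraries where they do the work, as an engineer would, in place of code of your own. Each camera call takes 0.05 s, during which the arm holds its last target. There are 200 camera calls.

TASK

The seesaw gate of the capsule sorter now leads to the chute at its low end. Press it to rock it over its pivot so that it leads to the other chute, then push both orange capsules along the feed channel onto the gate so that they roll down that chute and come to rest in its tray. Only touch and push: do not pick up or lift the capsules, and leave the other things on the table where they stand.

Things in the scene. Friction and masses are not known exactly. Their poses are not given: they have to be found in the camera images.
- sorter: the sorter, fixed in a run; origin on the table under the middle of the gate. +x points away from the robot along the feed channel, +y to its left, z up. The gate plank (196 mm along y) lies between clear walls (inner faces x = +-29 mm, tops 135 mm above the table). At each end of the plank a chute leads down to a blue tray (112 x 106 mm inside, walls up to 90 mm above the table)
- gate (a joint): tilt of the yellow seesaw gate about a pivot along the sorter's x, 95 mm above the table; -0.22 to 0.22 rad (stops). Positive: its left (+y) end is up and it leads to the right (-y) chute; negative: the reverse. Top-heavy (brass weight above the pivot): it rests at one stop or the other and falls over by itself once past level. About 0.3 to 1 N on a pad turns it
- pad_left (a point): centre of the top of the gate's left red press pad (32 mm across), on the bar beyond the rear clear wall, 68 mm in +x and 110 mm in +y of the pivot; moves with the gate by about +-24 mm in height
- pad_right (a point): the same for the right red press pad, 110 mm in -y
- weight (a point): centre of the brass weight (32 mm across, 40 mm long along x), 55 mm above the pivot and 68 mm in +x of the gate's middle; moves with the gate
- channel_end (a point): middle of the feed channel floor's far edge, 112 mm above the table; capsules drop 13 mm from it onto the plank. The channel runs 160 mm from here towards the robot (sorter -x): 44 mm wide inside, walls 14 mm above its floor, open at the top and robot's end; rubber ridges 2 mm high cross its floor 10, 60 and 110 mm before this edge
- capsule_front_center (a point): centre of the front capsule: a smooth, slippery orange plastic ball 40 mm across, about 40 g, lying in the channel between two ridges, nearer the gate
- capsule_rear_center (a point): centre of the rear capsule, the same, nearer the robot
- tray_left (a point): centre of the floor of the left (+y) tray, 32 mm above the table; axes as the sorter
- tray_right (a point): centre of the floor of the right (-y) tray; axes as the sorter
- capsule_front: the front capsule as a body; its axes turn as it rolls
- capsule_rear: the rear capsule as a body; its axes turn as it rolls
- vase: turquoise ceramic vase, 90 mm wide, 115 mm tall, beyond the sorter; origin at the centre of its underside
- jar: amber glass jar, 60 mm wide, 85 mm tall, between channel and left tray; origin at the centre of its underside
- loupe: black loupe, 38 mm wide, 40 mm tall, between channel and right tray; origin at the centre of its underside
- brush: dusting brush lying on the table beyond the sorter; origin at its underside
- box: small cardboard archive box 124 x 94 x 65 mm on the right; origin at the centre of its underside
- cup: white mug 76 mm wide, 85 mm tall, on the left; origin at the centre of its underside
Things that resemble listed ones, but are neither listed nor needed, are in the scene too. Leave any blue or turquoise look-alike of the capsule_rear alone. Leave any blue or turquoise look-alike of the capsule_front alone.

How it is judged:
By the outcome, as a careful person would: the job done as asked, in the order asked, and still so for the second after the job is handed in, with the robot touching nothing.
It also fails if it takes over 51 s, if anything falls off the work surface, if the arm or the gripper's body presses on something with over 40 N, if the wrist force passes 120 N, or if a joint passes its speed limit or range.

## Working session

There is one attempt and no reset: what is moved stays moved. The work goes in short steps, Python scripts to look and compute and a tool call to move; the robot and the scene stay as the last step left them, time stands still between calls to the robot, and variables do not carry over. Pictures are saved under pics/ and viewed, at most 10 in all, crops included, and the job is handed in when it is done.

Besides the shell and the picture viewer there is one more tool, called after ">>>" as name(argument=value, ...), one argument or row to a line, values as JSON. step_arm: Moves the arm, as the interface text tells. Its arguments: {"type":"object","properties":{"series":{"type":"array","items":{"type":"object","properties":{"hand":{"type":"number"},"translation":{"type":"array","items":{"type":"number"}},"twist":{"type":"number"}}}}},"required":["series"]}

```bash
mkdir -p pics; cat > h.py <<'E'
import numpy as np, cv2
from bench import *
def cam(n):
    c=read_camera(n); R=cv2.Rodrigues(np.array(c['rvec'],float))[0]; t=np.array(c['tvec'],float).ravel()
    f=200/np.tan(np.radians(c['vfov'])/2); return c,R,t,f
def cloud(c,R,t,f):
    v,u=np.mgrid[:400,:640]; z=c['z_map']
    P=np.stack([(u-c['cx'])/f*z,(v-c['cy'])/f*z,z],-1); return (P-t)@R
def save(c,n): cv2.imwrite('pics/'+n,c['img'][:,:,::-1])
E
python3 - <<'E'
from h import *
for n in ['top','scene']:
    c,R,t,f=cam(n); save(c,n+'0.png'); np.savez(n+'0.npz',P=cloud(c,R,t,f),img=c['img'],z=c['z_map'],R=R,t=t,f=f)
    print(n,f,-R.T@t,(c['z_map']>0).mean())
print(get_state())
E
```

```text
top 424.2363633922024 [0.50972518 0.00992827 1.35369977] 0.996125
scene 397.6886120485567 [ 1.18696252 -0.07497923  1.05552573] 0.99604296875
{'time': 0.1, 'qpos': array([-1.18438077e+00,  3.53594293e-01,  1.63406539e+00, -1.84881112e-06,
        1.15518647e+00, -2.37871081e-03]), 'joint_vel': array([ 0.00110491, -0.00073629, -0.00219768, -0.00184295,  0.00235949,
        0.00033567]), 'effort': array([-4.01325715e-04, -5.94905627e+01, -3.34929943e+01,  6.99402206e-02,
        1.84227963e-02, -3.28980320e-05]), 'tcp_pos': array([ 0.23676348, -0.5779344 ,  0.21392674]), 'tcp_rot': array([-6.15067820e-04,  9.81164042e-01,  1.93175386e-01, -1.20438936e-04]), 'contact_force': array([ 0.14031685, -0.89839782,  0.50404761]), 'wrist_torque': array([-0.01645467, -0.01504563,  0.01623144]), 'finger_force': 0.0, 'grip_width': 0.09199915013803758}
```

View pics/top0.png

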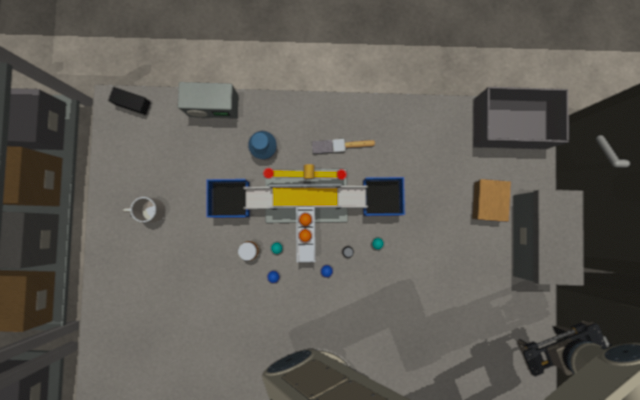

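View pics/scene0.png

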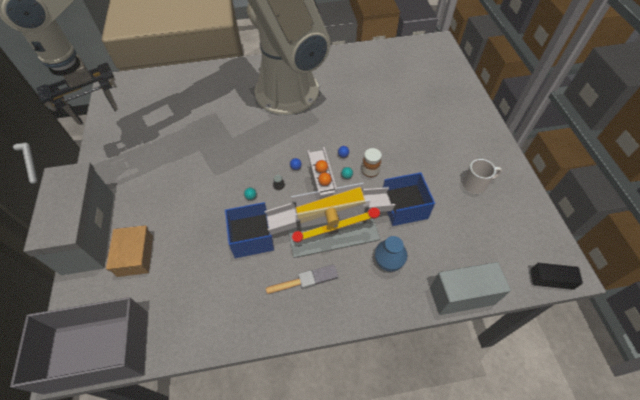

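The top view shows the pads at (268,173) and (341,174), the capsules at (305,220) and (305,236), and the weight at (309,171). The scene view agrees with it. Next I'll turn these into positions.

```bash
python3 - <<'E'
from h import *
for n in ['top','scene']:
    d=np.load(n+'0.npz'); P=d['P']; hsv=cv2.cvtColor(d['img'],cv2.COLOR_RGB2HSV); H,S,V=[hsv[...,i].astype(int) for i in range(3)]
    for nm,m in dict(red=((H<4)|(H>176))&(S>180)&(V>120),orange=(H>=4)&(H<=13)&(S>200)&(V>120),yellow=(H>=20)&(H<=30)&(S>180)&(V>100),brass=(H>13)&(H<20)&(S>130),blue=(H>105)&(H<125)&(S>150)).items():
        k,l,st,ce=cv2.connectedComponentsWithStats(m.astype(np.uint8))
        for i in range(1,k):
            if st[i,4]>=25:
                q=P[l==i]; print(n,nm,st[i,4],ce[i].round(1),'med',np.median(q,0).round(3),'min',np.percentile(q,3,0).round(3),'max',np.percentile(q,97,0).round(3))
E
```

```text
top red 60 [267.8 172.9] med [0.661 0.157 0.128] min [0.65  0.149 0.124] max [0.673 0.168 0.133]
top red 51 [341.5 174.2] med [ 0.67  -0.058  0.08 ] min [ 0.658 -0.069  0.076] max [ 0.681 -0.051  0.084]
top yellow 400 [304.3 173.2] med [0.665 0.046 0.11 ] min [ 0.651 -0.036  0.079] max [0.677 0.135 0.167]
top yellow 1058 [304.5 196.1] med [0.599 0.05  0.099] min [ 0.575 -0.04   0.078] max [0.623 0.136 0.119]
top brass 70 [361.2 144.3] med [ 0.775 -0.126  0.018] min [ 0.769 -0.157  0.013] max [ 0.783 -0.077  0.024]
top brass 857 [ 13.6 175.1] med [ 0.683  1.24  -0.358] min [ 0.578  1.214 -0.38 ] max [ 0.789  1.27  -0.35 ]
top brass 1213 [492.5 200. ] med [ 0.605 -0.522  0.065] min [ 0.55  -0.568  0.057] max [ 0.661 -0.48   0.07 ]
top brass 28 [ 42.  193.2] med [ 0.621  1.217 -0.508] min [ 0.584  1.211 -0.532] max [ 0.658  1.223 -0.485]
top brass 79 [304.9 218.9] med [0.531 0.046 0.148] min [0.517 0.034 0.143] max [0.544 0.057 0.154]
top brass 82 [304.6 235.1] med [0.485 0.045 0.149] min [0.471 0.033 0.141] max [0.497 0.057 0.154]
top brass 1518 [ 13.3 301.3] med [ 0.166  1.262 -0.438]
[... 2660 characters left out ...]
-0.354] min [ 0.634  1.218 -0.369] max [ 0.656  1.252 -0.348]
scene brass 29 [630.3 244.4] med [ 0.712  1.23  -0.359] min [ 0.701  1.215 -0.385] max [ 0.719  1.257 -0.35 ]
scene brass 47 [112.9 254.2] med [ 0.628 -0.56   0.063] min [ 0.605 -0.568  0.06 ] max [ 0.646 -0.55   0.066]
scene brass 42 [122.8 259. ] med [ 0.643 -0.532  0.063] min [ 0.634 -0.544  0.06 ] max [ 0.665 -0.517  0.067]
scene blue 57 [343.2 150.4] med [0.36  0.144 0.033] min [0.347 0.132 0.025] max [0.368 0.157 0.04 ]
scene blue 63 [295.1 163. ] med [ 0.383 -0.021  0.034] min [ 0.369 -0.033  0.025] max [ 0.392 -0.009  0.04 ]
scene blue 44 [424.4 204.6] med [0.643 0.321 0.088] min [0.631 0.03  0.076] max [1.03  0.345 0.776]
```

>>> step_arm(
  series=[
    {"hand": 1, "translation": [0.019, 0.0335, 0.006], "twist": -0.07},
    {"hand": 1, "translation": [0.019, 0.0335, 0.006], "twist": -0.07},
    {"hand": 1, "translation": [0.019, 0.0335, 0.006], "twist": -0.07},
    {"hand": 1, "translation": [0.019, 0.0335, 0.006], "twist": -0.07},
    {"hand": 1, "translation": [0.019, 0.0335, 0.006], "twist": -0.07},
  ],
)

```text
time: 0.52
tcp_pos: [0.3322, -0.4091, 0.2445]
tcp_rot: [-0.0, 1.0, 0.017, -0.0]
contact_force: [0.7, -0.1, -0.4]
grip_width: 0.0607
finger_force: 0.0
```

>>> step_arm(
  series=[
    {"hand": 1, "translation": [0.019, 0.0335, 0], "twist": 0},
    {"hand": 1, "translation": [0.019, 0.0335, 0], "twist": 0},
    {"hand": 1, "translation": [0.019, 0.0335, 0], "twist": 0},
    {"hand": 1, "translation": [0.019, 0.0335, 0], "twist": 0},
    {"hand": 1, "translation": [0.019, 0.0335, 0], "twist": 0},
  ],
)

```text
time: 0.93
tcp_pos: [0.4273, -0.2415, 0.2445]
tcp_rot: [-0.0, 1.0, 0.019, -0.0]
contact_force: [0.7, -0.3, -0.6]
grip_width: 0.0275
finger_force: 0.0
```

>>> step_arm(
  series=[
    {"hand": 1, "translation": [0.019, 0.0335, 0], "twist": 0},
    {"hand": 1, "translation": [0.019, 0.0335, 0], "twist": 0},
    {"hand": 1, "translation": [0.019, 0.0335, 0], "twist": 0},
    {"hand": 1, "translation": [0.019, 0.0335, 0], "twist": 0},
    {"hand": 1, "translation": [0.019, 0.0335, 0], "twist": 0},
  ],
)

```text
time: 1.35
tcp_pos: [0.5223, -0.0739, 0.2444]
tcp_rot: [0.0, 1.0, 0.019, -0.0]
contact_force: [0.6, -0.5, 0.3]
grip_width: 0.0008
finger_force: 0.0
```

>>> step_arm(
  series=[
    {"hand": 1, "translation": [0.019, 0.0335, 0], "twist": 0},
    {"hand": 1, "translation": [0.019, 0.0335, 0], "twist": 0},
    {"hand": 1, "translation": [0.019, 0.0335, 0], "twist": 0},
    {"hand": 1, "translation": [0.019, 0.0335, 0], "twist": 0},
    {"hand": 1, "translation": [0.019, 0.0335, 0], "twist": 0},
  ],
)

```text
time: 1.77
tcp_pos: [0.6173, 0.0936, 0.2442]
tcp_rot: [0.0, 1.0, 0.019, -0.0]
contact_force: [0.4, -0.3, 0.5]
grip_width: 0.0007
finger_force: 0.0
```

>>> step_arm(
  series=[
    {"hand": 1, "translation": [0.02, 0.03, -0.01], "twist": 0},
    {"hand": 1, "translation": [0.02, 0.03, -0.02], "twist": 0},
    {"hand": 1, "translation": [0.006, 0.006, -0.03], "twist": 0},
    {"hand": 1, "translation": [0, 0, -0.03], "twist": 0},
    {"hand": 1, "translation": [0, 0, -0.01], "twist": 0},
  ],
)

```text
time: 2.18
tcp_pos: [0.6603, 0.1579, 0.1393]
tcp_rot: [0.001, 1.0, 0.02, -0.003]
contact_force: [-0.6, -1.2, -0.7]
grip_width: 0.0005
finger_force: 0.0
```

>>> step_arm(
  series=[
    {"hand": 1, "translation": [0, 0, -0.01], "twist": 0},
    {"hand": 1, "translation": [0, 0, -0.01], "twist": 0},
    {"hand": 1, "translation": [0, 0, -0.008], "twist": 0},
    {"hand": 1, "translation": [0, 0, -0.008], "twist": 0},
    {"hand": 1, "translation": [0, 0, -0.008], "twist": 0},
  ],
)

```text
time: 2.6
tcp_pos: [0.6636, 0.1574, 0.1011]
tcp_rot: [-0.0, 1.0, 0.019, 0.001]
contact_force: [0.3, -0.8, -0.6]
grip_width: 0.0003
finger_force: 0.0
```

```bash
python3 - <<'E'
from h import *
s=get_state();print(s['tcp_pos'],s['contact_force'])
c,R,t,f=cam('scene');P=cloud(c,R,t,f)
cv2.imwrite('pics/a.png',cv2.resize(c['img'][110:310,190:470,::-1],None,fx=2.5,fy=2.5))
hsv=cv2.cvtColor(c['img'],cv2.COLOR_RGB2HSV).astype(int);m=((hsv[...,0]<4)|(hsv[...,0]>176))&(hsv[...,1]>180)&(hsv[...,2]>120)
k,l,st,ce=cv2.connectedComponentsWithStats(m.astype(np.uint8))
for i in range(1,k):
    if st[i,4]>15: print(ce[i],np.median(P[l==i],0))
E
```

```text
[0.66358073 0.15741676 0.1011238 ] [ 0.27180753 -0.78140837 -0.5644029 ]
[296.11267606 231.1971831 ] [ 0.67344679 -0.05505346  0.10916102]
```

View pics/a.png

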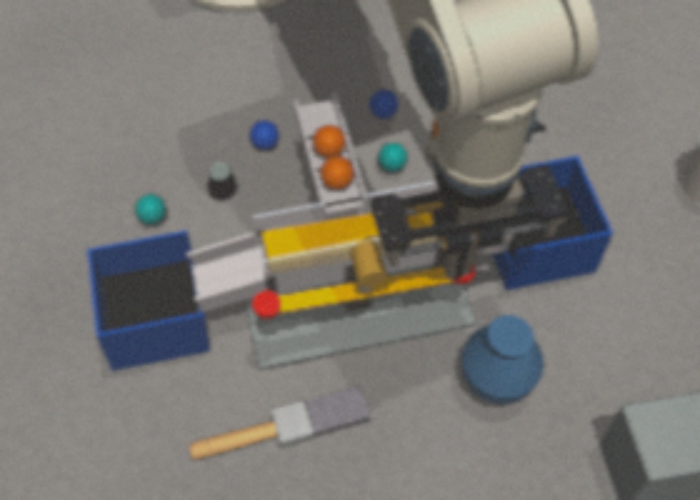

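The gate is just past level: the right pad, at crop pixel (266,303), is at z=0.109. I'll push a little more, then lift away.

>>> step_arm(
  series=[
    {"hand": 1, "translation": [0, 0, -0.005], "twist": 0},
    {"hand": 1, "translation": [0, 0, -0.005], "twist": 0},
    {"hand": 1, "translation": [0, 0, 0], "twist": 0},
    {"hand": 1, "translation": [0, 0, 0.02], "twist": 0},
    {"hand": 1, "translation": [0, 0, 0.03], "twist": 0},
  ],
)

```text
time: 3.07
tcp_pos: [0.6608, 0.1571, 0.1381]
tcp_rot: [0.001, 1.0, 0.019, -0.003]
contact_force: [0.0, 0.1, 1.1]
grip_width: -0.0001
finger_force: 0.0
```

>>> step_arm(
  series=[
    {"hand": 1, "translation": [0, 0, 0.035], "twist": 0},
    {"hand": 1, "translation": [0, 0, 0.035], "twist": 0},
    {"hand": 1, "translation": [-0.025, -0.012, 0.01], "twist": 0},
    {"hand": 1, "translation": [-0.035, -0.018, 0], "twist": 0},
    {"hand": 1, "translation": [-0.035, -0.018, 0], "twist": 0},
  ],
)

```text
time: 3.48
tcp_pos: [0.5679, 0.1096, 0.2219]
tcp_rot: [-0.0, 1.0, 0.02, 0.002]
contact_force: [-0.1, -0.3, 0.2]
grip_width: -0.0
finger_force: 0.0
```

>>> step_arm(
  series=[
    {"hand": 1, "translation": [-0.035, -0.018, 0], "twist": 0},
    {"hand": 1, "translation": [-0.035, -0.018, 0], "twist": 0},
    {"hand": 1, "translation": [-0.035, -0.018, 0], "twist": 0},
    {"hand": 1, "translation": [-0.025, -0.012, 0], "twist": 0},
    {"hand": 1, "translation": [0, 0, 0], "twist": 0},
  ],
)

```text
time: 3.9
tcp_pos: [0.4332, 0.042, 0.2205]
tcp_rot: [0.0, 1.0, 0.019, -0.001]
contact_force: [0.8, -0.1, -0.2]
grip_width: 0.0001
finger_force: 0.0
```

```bash
python3 - <<'E'
from h import *
s=get_state();print(s['tcp_pos'],s['contact_force'])
for n in ['scene','top']:
    c,R,t,f=cam(n);P=cloud(c,R,t,f);save(c,n+'1.png')
    hsv=cv2.cvtColor(c['img'],cv2.COLOR_RGB2HSV).astype(int);H=hsv[...,0];b=(hsv[...,1]>180)&(hsv[...,2]>100)
    for nm,m in dict(red=((H<4)|(H>176))&b,org=(H>=4)&(H<=18)&b).items():
        k,l,st,ce=cv2.connectedComponentsWithStats(m.astype(np.uint8))
        for i in range(1,k):
            q=np.median(P[l==i],0)
            if st[i,4]>15 and .3<q[0]<.8 and abs(q[1])<.35: print(n,nm,ce[i],q)
    # channel walls near x=.43-.56
    q=P[(P[...,0]>.40)&(P[...,0]<.575)&(abs(P[...,1]-.046)<.06)&(P[...,2]>.105)&(P[...,2]<.13)]
    if len(q): print(len(q),q.min(0),q.max(0))
E
```

```text
[0.43317287 0.04199768 0.22054017] [ 0.78892553 -0.05247482 -0.23172963]
scene red [372.87878788 220.98484848] [0.66383001 0.16261647 0.07989515]
scene red [297.12       227.45333333] [ 0.67246016 -0.05105795  0.12771051]
scene org [322.90776699 172.51456311] [0.52515326 0.04667454 0.14517541]
694 [ 0.40645771 -0.01197843  0.10508333] [0.57452938 0.10530117 0.12998234]
top red [341.52631579 171.89473684] [ 0.67014143 -0.05485855  0.12813865]
top red [268.90384615 175.13461538] [0.66088042 0.15973764 0.08072781]
top org [305.03960396 219.21782178] [0.5303089  0.04527668 0.14723428]
top org [304.8556701  235.16494845] [0.48513092 0.04418836 0.14734331]
368 [ 0.4664967  -0.0137651   0.10559781] [0.5739039  0.10220514 0.12989533]
```

The gate now leads left: the right pad is at 0.128 and the left at 0.080. Next I'll descend behind the rear capsule and push slowly.

>>> step_arm(
  series=[
    {"hand": 1, "translation": [0, 0.001, -0.03], "twist": 0},
    {"hand": 1, "translation": [0, 0, -0.03], "twist": 0},
    {"hand": 1, "translation": [0, 0, -0.02], "twist": 0},
    {"hand": 1, "translation": [0, 0, -0.01], "twist": 0},
    {"hand": 1, "translation": [0, 0, 0], "twist": 0},
  ],
)

```text
time: 4.42
tcp_pos: [0.4378, 0.045, 0.1288]
tcp_rot: [0.0, 1.0, 0.02, -0.002]
contact_force: [-0.3, 0.4, 1.3]
grip_width: 0.0006
finger_force: 0.0
```

>>> step_arm(
  series=[
    {"hand": 1, "translation": [0.008, 0, 0], "twist": 0},
    {"hand": 1, "translation": [0.008, 0, 0], "twist": 0},
    {"hand": 1, "translation": [0.006, 0, 0], "twist": 0},
    {"hand": 1, "translation": [0.006, 0.001, 0], "twist": 0},
    {"hand": 1, "translation": [0.006, 0, 0], "twist": 0},
  ],
)

```text
time: 4.83
tcp_pos: [0.4732, 0.0458, 0.1313]
tcp_rot: [-0.0, 1.0, 0.019, 0.001]
contact_force: [0.0, -1.5, -0.1]
grip_width: 0.0007
finger_force: 0.2
```

>>> step_arm(
  series=[
    {"hand": 1, "translation": [0.006, 0, 0], "twist": 0},
    {"hand": 1, "translation": [0.006, 0.001, 0], "twist": 0},
    {"hand": 1, "translation": [0.006, 0, 0], "twist": 0},
    {"hand": 1, "translation": [0, 0, 0], "twist": 0},
    {"hand": 1, "translation": [0, 0, 0], "twist": 0},
  ],
)

```text
time: 5.25
tcp_pos: [0.4901, 0.0466, 0.1305]
tcp_rot: [-0.0, 1.0, 0.019, -0.0]
contact_force: [0.4, 0.2, 0.1]
grip_width: 0.0004
finger_force: 0.0
```

```bash
cat > look.py <<'E'
from h import *
import sys
s=get_state();print(s['tcp_pos'],s['contact_force'])
for n in ['scene','top']:
    c,R,t,f=cam(n);P=cloud(c,R,t,f)
    if n=='scene':cv2.imwrite('pics/'+sys.argv[1],cv2.resize(c['img'][110:310,190:470,::-1],None,fx=2.5,fy=2.5))
    hsv=cv2.cvtColor(c['img'],cv2.COLOR_RGB2HSV).astype(int);H=hsv[...,0];b=(hsv[...,1]>180)&(hsv[...,2]>70)
    for nm,m in dict(red=((H<4)|(H>176))&b,org=(H>=4)&(H<=18)&b).items():
        k,l,st,ce=cv2.connectedComponentsWithStats(m.astype(np.uint8))
        for i in range(1,k):
            q=np.median(P[l==i],0)
            if st[i,4]>15 and .3<q[0]<.75 and abs(q[1])<.4: print(n,nm,st[i,4],ce[i].round(),q.round(3))
E
python3 look.py b.png
```

```text
[0.49011963 0.04663129 0.13048541] [0.44371769 0.24180044 0.07290357]
scene red 62 [373. 221.] [0.664 0.163 0.08 ]
scene red 76 [297. 228.] [ 0.673 -0.051  0.128]
scene org 100 [325. 178.] [0.541 0.049 0.145]
scene org 127 [329. 199.] [0.601 0.048 0.131]
top red 57 [342. 172.] [ 0.67  -0.055  0.129]
top red 52 [269. 175.] [0.661 0.16  0.08 ]
top org 138 [303. 194.] [0.602 0.054 0.132]
```

View pics/b.png

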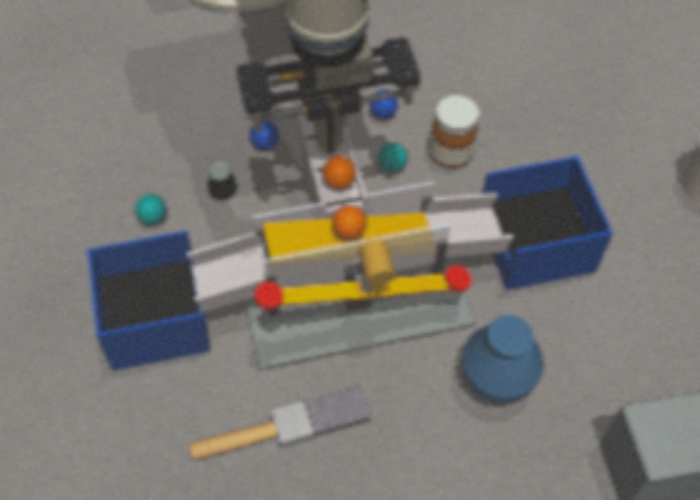

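The front capsule is on the gate at crop pixel (349,222), and the rear one is still in the channel at (339,170). I'll wait for the first to roll down.

>>> step_arm(
  series=[
    {"hand": 1, "translation": [0, 0, 0], "twist": 0},
    {"hand": 1, "translation": [0, 0, 0], "twist": 0},
    {"hand": 1, "translation": [0, 0, 0], "twist": 0},
    {"hand": 1, "translation": [0, 0, 0], "twist": 0},
    {"hand": 1, "translation": [0, 0, 0], "twist": 0},
  ],
)

```text
time: 5.77
tcp_pos: [0.4899, 0.0467, 0.1306]
tcp_rot: [-0.0, 1.0, 0.019, 0.0]
contact_force: [-1.1, 0.0, -0.4]
grip_width: 0.0005
finger_force: 0.0
```

>>> step_arm(
  series=[
    {"hand": 1, "translation": [0, 0, 0], "twist": 0},
    {"hand": 1, "translation": [0, 0, 0], "twist": 0},
    {"hand": 1, "translation": [0, 0, 0], "twist": 0},
    {"hand": 1, "translation": [0, 0, 0], "twist": 0},
    {"hand": 1, "translation": [0, 0, 0], "twist": 0},
  ],
)

```text
time: 6.18
tcp_pos: [0.4899, 0.0467, 0.1306]
tcp_rot: [-0.0, 1.0, 0.019, -0.0]
contact_force: [0.4, -0.1, 0.1]
grip_width: 0.0006
finger_force: 0.0
```

```bash
python3 look.py c.png
```

```text
[0.48991048 0.04665314 0.13057569] [ 0.35057316 -0.07684973  0.130717  ]
scene red 61 [373. 221.] [0.663 0.162 0.08 ]
scene red 77 [297. 228.] [ 0.672 -0.051  0.127]
scene org 98 [326. 180.] [0.546 0.05  0.145]
scene org 109 [416. 192.] [0.582 0.318 0.065]
top red 57 [342. 172.] [ 0.67  -0.055  0.13 ]
top red 54 [269. 175.] [0.661 0.16  0.081]
top org 140 [217. 202.] [0.576 0.316 0.065]
```

>>> step_arm(
  series=[
    {"hand": 1, "translation": [0.008, 0, 0], "twist": 0},
    {"hand": 1, "translation": [0.008, 0, 0], "twist": 0},
    {"hand": 1, "translation": [0.008, 0.001, 0], "twist": 0},
    {"hand": 1, "translation": [0.006, 0, 0], "twist": 0},
    {"hand": 1, "translation": [0.006, 0, 0], "twist": 0},
  ],
)

```text
time: 6.7
tcp_pos: [0.5269, 0.0477, 0.1305]
tcp_rot: [0.0, 1.0, 0.019, -0.0]
contact_force: [0.5, 0.1, 0.1]
grip_width: 0.0
finger_force: 0.0
```

>>> step_arm(
  series=[
    {"hand": 1, "translation": [0.006, 0.001, 0], "twist": 0},
    {"hand": 1, "translation": [0.006, 0, 0], "twist": 0},
    {"hand": 1, "translation": [0.006, 0, 0], "twist": 0},
    {"hand": 1, "translation": [0, 0, 0], "twist": 0},
    {"hand": 1, "translation": [0, 0, 0], "twist": 0},
  ],
)

```text
time: 7.12
tcp_pos: [0.5441, 0.0486, 0.1305]
tcp_rot: [0.0, 1.0, 0.019, -0.0]
contact_force: [0.1, -0.4, 0.8]
grip_width: 0.0005
finger_force: 0.0
```

>>> step_arm(
  series=[
    {"hand": 1, "translation": [0, 0, 0], "twist": 0},
    {"hand": 1, "translation": [0, 0, 0], "twist": 0},
    {"hand": 1, "translation": [0, 0, 0], "twist": 0},
    {"hand": 1, "translation": [0, 0, 0], "twist": 0},
    {"hand": 1, "translation": [0, 0, 0], "twist": 0},
  ],
)

```text
time: 7.53
tcp_pos: [0.5438, 0.0486, 0.1306]
tcp_rot: [-0.0, 1.0, 0.019, -0.0]
contact_force: [0.4, 0.3, 0.8]
grip_width: 0.0002
finger_force: 0.0
```

```bash
python3 look.py d.png
```

```text
[0.54376493 0.04863642 0.13063039] [0.37291224 0.27769072 0.79093199]
scene red 64 [373. 221.] [0.664 0.163 0.08 ]
scene red 77 [297. 228.] [ 0.673 -0.051  0.128]
scene org 228 [410. 194.] [0.586 0.304 0.065]
top red 58 [341. 172.] [ 0.67  -0.055  0.129]
top red 53 [269. 175.] [0.661 0.16  0.08 ]
top org 284 [223. 201.] [0.579 0.298 0.065]
```

Both capsules are in the left tray. I'll back the arm off, lift it, and let things settle.

>>> step_arm(
  series=[
    {"hand": 1, "translation": [-0.01, 0, 0.01], "twist": 0},
    {"hand": 1, "translation": [-0.01, 0, 0.03], "twist": 0},
    {"hand": 1, "translation": [-0.01, 0, 0.035], "twist": 0},
    {"hand": 1, "translation": [-0.02, 0, 0.03], "twist": 0},
    {"hand": 1, "translation": [-0.02, 0, 0], "twist": 0},
  ],
)

```text
time: 8.05
tcp_pos: [0.4766, 0.0489, 0.241]
tcp_rot: [-0.0, 1.0, 0.019, 0.004]
contact_force: [1.0, 0.6, 0.8]
grip_width: 0.0005
finger_force: 0.0
```

>>> step_arm(
  series=[
    {"hand": 1, "translation": [0, 0, 0], "twist": 0},
    {"hand": 1, "translation": [0, 0, 0], "twist": 0},
    {"hand": 1, "translation": [0, 0, 0], "twist": 0},
    {"hand": 1, "translation": [0, 0, 0], "twist": 0},
    {"hand": 1, "translation": [0, 0, 0], "twist": 0},
  ],
)

```text
time: 8.47
tcp_pos: [0.4743, 0.0486, 0.2348]
tcp_rot: [0.0, 1.0, 0.019, -0.001]
contact_force: [0.1, -0.2, -0.5]
grip_width: 0.0003
finger_force: 0.0
```

>>> step_arm(
  series=[
    {"hand": 1, "translation": [0, 0, 0], "twist": 0},
    {"hand": 1, "translation": [0, 0, 0], "twist": 0},
    {"hand": 1, "translation": [0, 0, 0], "twist": 0},
    {"hand": 1, "translation": [0, 0, 0], "twist": 0},
    {"hand": 1, "translation": [0, 0, 0], "twist": 0},
  ],
)

```text
time: 8.88
tcp_pos: [0.474, 0.0486, 0.2355]
tcp_rot: [0.0, 1.0, 0.019, -0.0]
contact_force: [-0.0, 0.2, 0.6]
grip_width: 0.0002
finger_force: 0.0
```

```bash
python3 look.py e.png
```

```text
[0.47395493 0.0486254  0.23550226] [-0.02446785  0.21187098  0.62088467]
scene red 64 [373. 221.] [0.664 0.163 0.08 ]
scene red 74 [297. 228.] [ 0.673 -0.052  0.128]
scene org 221 [410. 194.] [0.586 0.302 0.065]
top red 59 [341. 172.] [ 0.67  -0.055  0.129]
top red 52 [269. 175.] [0.661 0.16  0.081]
top org 289 [223. 201.] [0.579 0.3   0.064]
```

View pics/e.png

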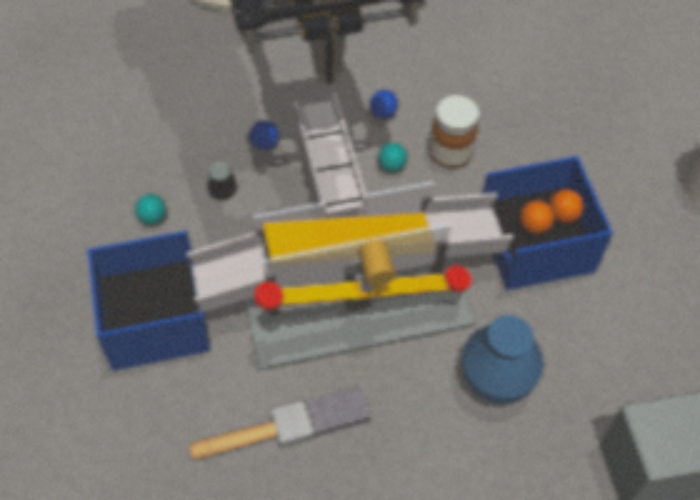

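Both capsules rest in the left tray, at crop pixels (537,216) and (567,206), and everything else looks untouched.

```bash
python3 -c "
from bench import *
print(close_job())"
```

```text
the job is handed in; nothing more can be done
None
```

I rocked the gate over to the left chute and pushed both orange capsules onto it; both came to rest in the left tray, and I handed the job in about 9 s into the 51 s limit.

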